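# Stack a two-board lamination in a tilted cradle

## Robot

A 7-joint arm with a two-finger parallel gripper is mounted at the origin on a cart in front of the work surface, level with it; the furniture and walls round the work are solid. World frame = base frame: x ahead of the robot, y to its left, z up, the work surface at z = 0. Lengths are in m, angles in rad, forces in N, time in s.
With the tool pointing down it reaches from about 0.425 to 1.025 m from the base axis. Payload 9.4 kg.
Tool frame: the origin (TCP) lies at the very end of the fingers, on their centre line; the grasp point (between the pads) lies behind it (arm.pinch_z is the z of the grasp point in the tool frame, in m); z points along the fingers, y is the line along which they close (so a half turn about z gives the same grasp; the last joint's range is limited). The gripper opens to 93 mm and grips with 3 to 60 N. Pads are 15 mm wide; open, the fingers measure 128 mm over their backs; the gripper's body (75 mm by 188 mm) begins 65 mm behind the grasp point.
Start: joints at [-1.353, 0.599, -0.003, 1.599, 0.002, 0.943, -0.08], TCP at [0.211, 0.694, 0.219] pointing down, gripper open.
Joint ranges: [-2.57, 2.57], [-0.35, 1.97], [-1.29, 1.29], [0.11, 2.56], [-1.05, 4.19], [0.11, 1.86], [-2.63, 2.63]. Speed limits (rad/s): [2.22, 2.22, 3.01, 3.01, 3.14, 3.14, 3.14].

## Interface

Orientations are given as a unit quaternion [x, y, z, w].
In Python, from workcell import arm gives the robot as it stands. The module is installed in compiled form; this text tells all that it offers.
- The arm moves only by the tool step_arm, never from a script. Its argument "increments" is a list of rows, each a list of 2 entries, a list of its own where there are three numbers: the shift along the tool's x, y, z in cm, then the turn about the tool's z in degrees. A call has 1 to 12 rows; each row is the pose to reach, as a shift and turn from the pose commanded when the call began, along the tool's axes at that moment; what a row does not reach only later rows make up. A row lasts 1/8 s, in which the tool goes at most 62.5 mm and 10.7 degrees, less where a joint would pass 70% of its speed; a pose out of reach is approached as far as the arm can. A call with a gripper value outside its range is refused whole. "claw" is the opening, from 0 (shut) to 1 (fully open), set as the call begins (left out, the last holds). The fingers move at their own pace and stop on an object; the grip force is fixed at half the most. Time passes only in rows, so rows that repeat a pose let the fingers close. It gives the time, the measured TCP pose, the force, the opening and the grip force at its end, in the units of the state.
- arm.get_obs(): the state, without advancing time (a new reading comes with each control period).
- arm.get_image(name): name is "side" or "top"; returns a dict with "image" (420x560x3 uint8, red, green, blue), "vertical_fov" (degrees; the focal length in pixels is half the picture's height over the tangent of half this angle, whatever the lens; pixels are square), "cx", "cy" (the principal point, pixels), "dist" ([k1, k2, p1, p2, k3] as OpenCV has them; the pictures are not rectified), "T" (4x4, takes a point from camera to world coordinates). Camera axes: x right, y down, z forward; pixel columns grow to the right and rows downward; lengths in m; the calibration is good to about 2 mm. A picture is of the moment at which its call begins. There is no depth.
- arm.hand_in(): hands the job in; it is judged then, once.
The state is a dict: "time": time; "joint_pos": joint angles; "joint_velocities": joint speeds; "tau": joint torques, N m; "ee_pos": TCP position; "ee_rot": TCP orientation; "ft_force": force on the tool from outside, world axes, zero at the start; "torque": the same for the moment, N m; "grip_width": opening from 0.0 (shut) to 1.0 (fully open); "finger_force": force on a finger pad.
Only numpy, scipy, OpenCV 4.12 (cv2) and the standard library are available. Lean on these libraries where they do the work, as an engineer would, in place of code of your own. Each camera call takes 0.05 s, during which the arm holds its last target. There are 200 camera calls.

## Task

Dry-stack the two boards in the tilted laminating cradle. Slide the dark walnut board down the sloping deck until its end is fully home and square against the backstop, lay the light maple board flat on it with their long edges in line and its end home and square against the backstop too, and then swing the pressure bar down until its pad rests on the stack. Leave the other things on the bench where they are.

Things in the scene. Friction and masses are not known exactly. Their poses are not given: they have to be found in the camera images.
- cradle: Fixed laminating cradle: white deck 150 x 130 mm, sloping down at 15 degrees, ahead and to the left, to a pale wooden backstop (18 mm thick, square to the deck, 46 mm above it). Origin: on the deck, mid-width, at the foot of the backstop, 36 mm above the bench. x runs down the slope into the backstop, y along it, z square to the deck. A board that is home has its middle at x = -55 mm.
- walnut_board: Dark walnut board, 110 x 60 x 22 mm, about 0.1 kg: x along its 110 mm, y across its 60 mm, z through its 22 mm thickness. Origin: centre of its underside. It lies on the deck 20 to 37 mm short of the backstop and up to 8 degrees askew; friction holds it there. Pushed hard on the backstop while still askew it jams by a corner instead of squaring up.
- maple_board: Light maple board, the same size and axes, about 0.1 kg, origin at the centre of its underside. It lies flat on the bench, to the left or to the right of the cradle, with its 110 mm more or less along the robot's x.
- pressure_bar (a joint): Aluminium bar, 36 x 10 mm, hinged on top of the backstop. 0 rad: parallel to the deck, pointing up the slope, the rubber pad under it (53 to 79 mm from the hinge) touching a stack of two boards; below 0 with less under it. Grows as it lifts; starts at 1.62 to 1.8, leaning back beyond the backstop (stop at 1.85). Stiff: it stays where left; about 3 N at its end moves it.
- bar_hinge (a point): Middle of the bar's hinge axis: in the cradle's frame 9 mm beyond the backstop face and 55 mm above the deck.
- bar_grip (a point): Middle of the bar's black crosswise grip, a round rod 14 mm thick and 78 mm long along the cradle's y, at the bar's free end, 90 mm from the hinge. Its z axis points out of the face of the bar that is on top when the bar is down.
- microscope (a point): Bench point straight below the near edge of the microscope's eyepieces. Keep the arm clear of it: the head fills x 0.74 to 0.95, y -0.18 to 0.15 above z = 0.27; its boom, at z 0.45 to 0.56, runs from there by (0.89, -0.32) to the post at (0.30, -0.50), 50 mm thick, and on to (0.12, -0.58).
- sanding_block: Bystander: reddish-brown cork sanding block, 64 x 108 x 30 mm, on the other side of the cradle from the maple board.
- masking_tape: Bystander: roll of masking tape, 104 mm across, 25 mm high, lying flat.
- dust_brush: Bystander: flat dust brush with a wooden handle, 39 x 188 x 11 mm.
- glue_tube: Bystander: blue glue tube, 35 x 126 x 23 mm, lying.
- turned_box: Bystander: small turned wooden box with a lid, 62 mm across, 66 mm high.
- pencil: Bystander: green pencil, 7 x 123 mm, lying.
Things that resemble listed ones, but are neither listed nor needed, are in the scene too. Leave any green look-alike of the maple_board alone.

How it is judged:
By the outcome, as a careful person would: the job done as asked, in the order asked, and still so for the second after the job is handed in, with the robot touching nothing.
It also fails if it takes over 70 s, if anything falls off the work surface, if the arm or the gripper's body presses on something with over 40 N, if the wrist force passes 120 N, or if a joint passes its speed limit or range.

## Working session

There is one attempt and no reset: what is moved stays moved. The work goes in short steps, Python scripts to look and compute and a tool call to move; the robot and the scene stay as the last step left them, time stands still between calls to the robot, and variables do not carry over. Pictures are saved under pics/ and viewed, at most 10 in all, crops included, and the job is handed in when it is done.

Besides the shell and the picture viewer there is one more tool, called after "Request:" as name(argument=value, ...) on one line, values as JSON. step_arm: Moves the arm, as the interface text tells. Its arguments: {"type":"object","properties":{"increments":{"type":"array","items":{"type":"array"}},"claw":{"type":"number"}},"required":["increments"]}

```bash
mkdir -p pics; python3 - <<'E'
from workcell import arm
import cv2,numpy as np,pickle
o=arm.get_obs();print(o['ee_pos'],o['ee_rot'],arm.pinch_z,o['time'])
for n in("side","top"):
    d=arm.get_image(n);pickle.dump(d,open(n+'0.pkl','wb'))
    cv2.imwrite(f'pics/{n}0.png',cv2.resize(d['image'][:,:,::-1],(800,600),interpolation=cv2.INTER_CUBIC));print(n,d['vertical_fov'],d['cx'],d['cy'],d['dist'],np.round(d['T'],3).tolist())
E
```

```text
[0.21052614 0.69326854 0.21775714] [ 1.46827744e-01  9.89161777e-01 -7.68464727e-04 -3.63287696e-05] -0.0188 0.0
side 54.34508818119074 284.0528661853504 210.1867427454674 [-0.00709815  0.          0.          0.          0.        ] [[-0.966, -0.165, 0.2, 0.371], [-0.259, 0.574, -0.777, 0.874], [0.014, -0.802, -0.597, 0.687], [0.0, 0.0, 0.0, 1.0]]
top 57.758395993157535 286.5897087999147 204.3822949453197 [-0.02395028  0.          0.          0.          0.        ] [[-0.028, -0.995, 0.099, 0.467], [-1.0, 0.028, 0.005, 0.093], [-0.008, -0.099, -0.995, 1.01], [0.0, 0.0, 0.0, 1.0]]
```

View pics/top0.png

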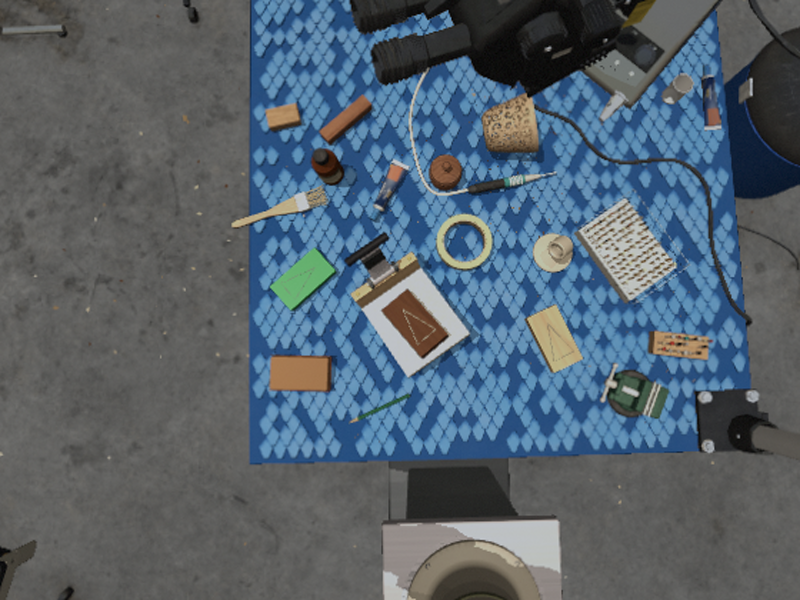

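View pics/side0.png

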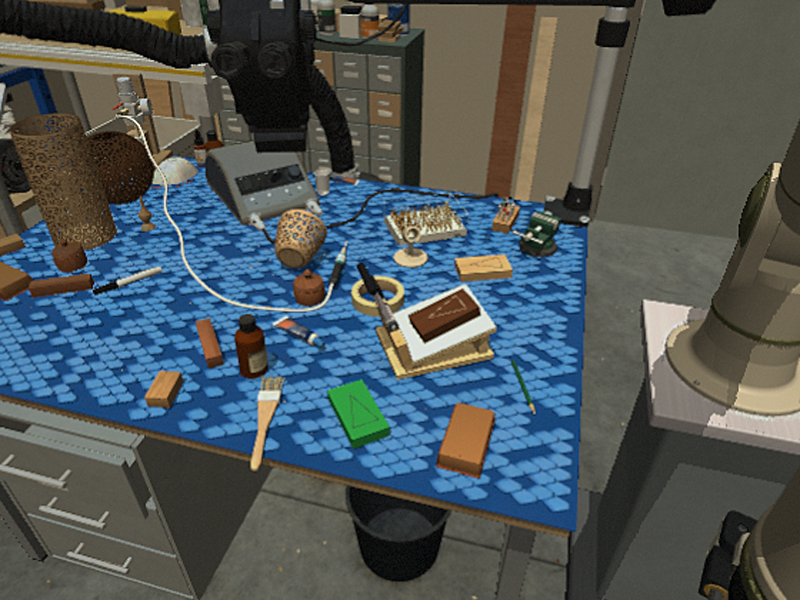

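Top view: the cradle is at about (412,315), with its backstop at upper left (385,278) and the walnut board on the deck at (416,323). Maple candidates are the light tan board at (554,338), the green board at (303,278) and the reddish-brown block at (300,372). The tan one fits: it is light wood with the right proportions, and lies on the opposite side from the cork block. I'll measure next and confirm it in a crop.

```bash
cat > h.py <<'E'
import cv2,numpy as np,pickle
def ray(d,px):
    h=d['image'].shape[0];f=h/2/np.tan(np.radians(d['vertical_fov']/2))
    K=np.array([[f,0,d['cx']],[0,f,d['cy']],[0,0,1.]])
    u=cv2.undistortPoints(np.float64(px).reshape(-1,1,2),K,np.array(d['dist']))[:,0]
    T=np.array(d['T']);return T[:3,3],np.c_[u,np.ones(len(u))]@T[:3,:3].T
def cast(d,px,p0,n):
    o,r=ray(d,px);return o+r*(((p0-o)@n)/(r@n))[:,None]
def proj(d,P):
    h=d['image'].shape[0];f=h/2/np.tan(np.radians(d['vertical_fov']/2))
    K=np.array([[f,0,d['cx']],[0,f,d['cy']],[0,0,1.]]);T=np.linalg.inv(np.array(d['T']))
    return cv2.projectPoints(np.float64(P).reshape(-1,1,3),cv2.Rodrigues(T[:3,:3])[0],T[:3,3],K,np.array(d['dist']))[0][:,0]
def mask(d,lo,hi,roi):
    m=cv2.inRange(cv2.cvtColor(d['image'],cv2.COLOR_RGB2HSV),np.array(lo),np.array(hi))
    k=np.zeros_like(m);x0,y0,x1,y1=roi;k[y0:y1,x0:x1]=m[y0:y1,x0:x1];return k
def quad(m):
    c=max(cv2.findContours(cv2.morphologyEx(m,cv2.MORPH_CLOSE,np.ones((5,5))),0,2)[0],key=cv2.contourArea)
    h=cv2.convexHull(c)
    for e in np.arange(.01,.15,.005):
        q=cv2.approxPolyDP(h,e*cv2.arcLength(h,True),True)
        if len(q)<=4:break
    return c,q[:,0].astype(float)
E
python3 - <<'E'
from h import *
out=[]
R={'top':dict(deck=(240,180,335,270),wal=(262,198,318,255),map=(362,208,412,264)),
   'side':dict(deck=(270,195,350,255),wal=(282,198,340,242),map=(315,172,362,200))}
H=dict(deck=((0,0,150),(180,45,255)),wal=((0,60,20),(18,255,140)),map=((12,60,120),(28,255,255)))
for n in R:
    d=pickle.load(open(n+'0.pkl','rb'));im=d['image'][:,:,::-1].copy()
    big=cv2.resize(im,None,fx=4,fy=4,interpolation=cv2.INTER_CUBIC)
    for k in R[n]:
        c,q=quad(mask(d,*H[k],R[n][k]));print(n,k,cv2.contourArea(c),q.tolist())
        cv2.polylines(big,[np.int32(q*4+2)],True,(255,0,255),1)
    x0,y0,x1,y1=(230,170,420,270) if n=='top' else (260,165,370,260)
    cr=big[y0*4:y1*4,x0*4:x1*4];cv2.imwrite(f'pics/{n}c.png',cr);print(cr.shape)
E
```

```text
top deck 2912.5 [[295.0, 188.0], [328.0, 233.0], [285.0, 263.0], [253.0, 216.0]]
top wal 1015.0 [[284.0, 203.0], [312.0, 233.0], [296.0, 249.0], [267.0, 217.0]]
top map 898.5 [[389.0, 214.0], [407.0, 250.0], [387.0, 259.0], [369.0, 222.0]]
(400, 760, 3)
side deck 2100.0 [[325.0, 199.0], [346.0, 228.0], [289.0, 252.0], [270.0, 214.0]]
side wal 908.0 [[335.0, 218.0], [299.0, 238.0], [286.0, 221.0], [323.0, 202.0]]
side map 448.5 [[357.0, 193.0], [323.0, 195.0], [319.0, 181.0], [352.0, 178.0]]
(380, 440, 3)
```

View pics/topc.png

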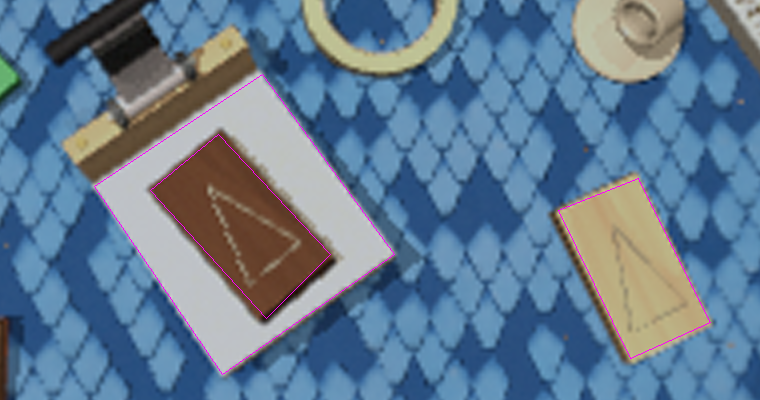

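View pics/sidec.png

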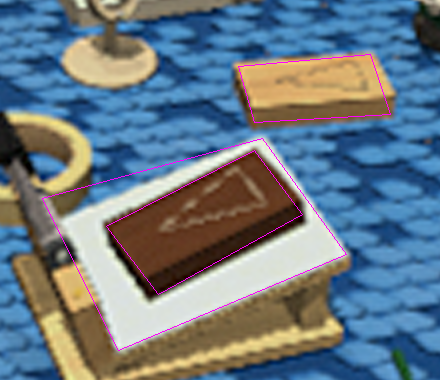

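The tan board in the crop at (635,265) has the light wood, engraved triangle and board size expected, so it is the maple. The outlines fit the deck, the walnut's top face and the maple's top face in the top view. Next I'll compute poses.

```bash
cat >> h.py <<'E'
def cradle(O,psi,a=np.radians(15)):
    c,s=np.cos(psi),np.sin(psi)
    X=np.array([c*np.cos(a),s*np.cos(a),-np.sin(a)]);Y=np.array([-s,c,0]);return np.array(O),np.c_[X,Y,np.cross(X,Y)]
E
python3 - <<'E'
from h import *
t=pickle.load(open('top0.pkl','rb'));s=pickle.load(open('side0.pkl','rb'))
f=lambda x,y,P:np.array([[x+(a+.5)/4-.5,y+(b+.5)/4-.5] for a,b in P])
ez=np.array([0,0,1.])
up=cast(t,f(230,170,[(394,254),(222,374)]),ez*.0748,ez)
us=cast(s,f(260,165,[(263,139),(347,254)]),ez*.0748,ez)
for n,u in(('top',up),('side',us)):
    v=u[1]-u[0];psi=np.arctan2(v[1],v[0])-np.pi/2
    print(n,np.round(u,4).tolist(),'w',np.linalg.norm(v),'psi',np.degrees(psi))
lo=cast(t,f(230,170,[(262,75),(95,186)]),ez*.036,ez);print('low corners(top)',lo.round(4).tolist(),np.linalg.norm(lo[0]-lo[1]),np.linalg.norm(lo-up,axis=1))
v=up[1]-up[0]+lo[1]-lo[0];psi=np.arctan2(v[1],v[0])-np.pi/2
O,Rm=cradle([0,0,.036],psi)
O=((up.mean(0)+Rm[:,0]*.15)+lo.mean(0))/2;O[2]=.036
print('O',O,'psi',np.degrees(psi),(up.mean(0)+Rm[:,0]*.15),lo.mean(0))
w=cast(t,f(230,170,[(219,131),(333,257),(267,317),(149,188)]),O+Rm[:,2]*.022,Rm[:,2])
wc=(w-O)@Rm;print('walnut',wc.round(4).tolist(),wc.mean(0),np.linalg.norm(np.roll(w,-1,0)-w,axis=1))
d1=wc[0]-wc[1]+wc[3]-wc[2];print('askew',np.degrees(np.arctan2(d1[1],d1[0])),'world c',w.mean(0))
m=cast(t,f(230,170,[(638,179),(711,323),(630,359),(557,210)]),ez*.022,ez)
d2=m[0]-m[1]+m[3]-m[2];print('maple',m.round(4).tolist(),m.mean(0),np.linalg.norm(np.roll(m,-1,0)-m,axis=1),'yaw',np.degrees(np.arctan2(d2[1],d2[0])))
ms=cast(s,f(260,165,[(236,66),(372,54),(396,96)]),ez*.022,ez);print('maple side',ms.round(4).tolist())
ws=cast(s,f(260,165,[(108,226),(257,151),(303,206)]),O+Rm[:,2]*.022,Rm[:,2]);print('wal side',((ws-O)@Rm).round(4).tolist())
g=cast(t,f(230,170,[(46,52),(150,5)]),ez*.18,ez);print('grip?',g)
# bar: grip centre for angles
for th in(1.62,1.7,1.8):
    P=O+Rm@np.array([.009-.09*np.cos(th),0,.055+.09*np.sin(th)]);print(th,P,proj(t,P)*800/560,proj(s,P)*800/560)
E
```

```text
top [[0.4868, -0.0016, 0.0748], [0.417, 0.1056, 0.0748]] w 0.12795715111778366 psi 33.059603400592046
side [[0.4842, 0.0017, 0.0748], [0.4147, 0.105, 0.0748]] w 0.12455275411329042 psi 33.91122967794383
low corners(top) [[0.6051, 0.0751, 0.036], [0.5365, 0.1843, 0.036]] 0.12897796278264448 [0.14627161 0.14819317]
O [0.5723715  0.12988311 0.036     ] psi 32.6157485413881 [0.57393908 0.1300942  0.03597714] [0.57080391 0.12967202 0.036     ]
walnut [[-0.0256, -0.0192, 0.022], [-0.1334, -0.0317, 0.022], [-0.1409, 0.0213, 0.022], [-0.0309, 0.0369, 0.022]] [-0.08269399  0.00184968  0.022     ] [0.10859027 0.05355003 0.11116736 0.05629153]
askew 7.3397092663584464 world c [0.50889049 0.0914567  0.07865315]
maple [[0.5319, -0.1674, 0.022], [0.4377, -0.2095, 0.022], [0.4163, -0.156, 0.022], [0.5133, -0.1137, 0.022]] [ 0.47481731 -0.16164635  0.022     ] [0.10321976 0.0575809  0.10587492 0.05678236] yaw 23.80943434687295
maple side [[0.5309, -0.1625, 0.022], [0.4341, -0.2083, 0.022], [0.4096, -0.1552, 0.022]]
wal side [[-0.0292, -0.0142, 0.022], [-0.1345, -0.0269, 0.022], [-0.139, 0.0351, 0.022]]
grip? [[0.60098206 0.19642036 0.18      ]
 [0.62555515 0.13846522 0.18      ]]
1.62 [0.61488227 0.15708635 0.17247899] [[370.11580615 252.10012784]] [[368.98589116 275.32624243]]
1.7 [0.62057557 0.16072957 0.170004  ] [[367.84276407 248.84973101]] [[364.83001373 277.32897299]]
1.8 [0.62742816 0.16511464 0.16616398] [[365.1773745  245.06994738]] [[359.84372608 280.194643  ]]
```

Checks out: deck about 128 x 147 mm, walnut 109 x 55 mm at 28 mm short and 7° askew, maple at (0.474,-0.161) with yaw 24°. I'll push the walnut's upper end with both fingertips, which will square it as it slides.

```bash
cat >> h.py <<'E'
O,RC=cradle([.5724,.1299,.036],np.radians(32.8))
def to(P,yaw=None,dx=(0,0,0)):
    from workcell import arm
    from scipy.spatial.transform import Rotation as Ro
    o=arm.get_obs();R=Ro.from_quat(o['ee_rot']).as_matrix()
    y=np.degrees(np.arctan2(R[1,1],R[0,1]))
    t=0 if yaw is None else -((yaw-y+180)%360-180)
    print('t',round(o['time'],2),'shift cm',np.round((R.T@(np.array(P)-o['ee_pos']))*100,2),'turn',round(t,1),'now cradle mm',np.round((np.array(o['ee_pos'])-O)@RC*1000,1))
def C(x,y=0,z=0,dz=0): return O+RC@np.array([x,y,z])+np.array([0,0,dz])
E
python3 -c "
from h import *
to(C(-.160,-.002,0,.12),-57.2);print(C(-.16,-.002,0,.12))
"
```

```text
t 0.1 shift cm [-41.15 -55.32   2.13] turn 130.3 now cradle mm [-46.1 669.7 175.9]
[0.44357542 0.04449887 0.19741105]
```

Request:
step_arm(increments=[[[-3.4, -4.6, 0.2], 10.6], [[-6.8, -9.2, 0.4], 21], [[-10.3, -13.8, 0.5], 32], [[-13.7, -18.4, 0.7], 42], [[-17.1, -23, 0.9], 53], [[-20.6, -27.7, 1.1], 64], [[-24, -32.3, 1.3], 74], [[-27.4, -36.9, 1.4], 85], [[-30.8, -41.5, 1.6], 95], [[-34.3, -46.1, 1.8], 106], [[-37.7, -50.7, 2], 117], [[-41.1, -55.3, 2.1], 127]], claw=0.4)

```text
time: 1.6
ee_pos: [0.4436, 0.0436, 0.1976]
ee_rot: [0.952, 0.307, 0.0, -0.0]
ft_force: [1.6, 0.4, 0.2]
grip_width: 0.398
finger_force: 0.0
```

```bash
python3 -c "
from h import *
to(C(-.160,-.002,0,.006),-57.2)
"
```

```text
t 1.6 shift cm [ 0.05 -0.08 11.42] turn 3.0 now cradle mm [-191.6   -2.8  116. ]
```

Request:
step_arm(increments=[[[0, -0.1, 5], 3], [[0.1, -0.1, 9], 3], [[0.1, -0.1, 11.4], 3], [[0.1, -0.1, 11.4], 3]])

```text
time: 2.1
ee_pos: [0.4426, 0.0461, 0.0824]
ee_rot: [0.959, 0.285, -0.002, -0.0]
ft_force: [0.3, 0.6, 0.6]
grip_width: 0.398
finger_force: 0.0
```

```bash
python3 -c "
from h import *
for x in (-.145,-.13,-.12,-.114): to(C(x,-.002,0,.006),-57.2)
"
```

```text
t 2.1 shift cm [1.45 0.2  0.28] turn 0.3 now cradle mm [-1.613e+02 -1.000e-01  4.800e+00]
t 2.1 shift cm [2.9  0.2  0.67] turn 0.3 now cradle mm [-1.613e+02 -1.000e-01  4.800e+00]
t 2.1 shift cm [3.86 0.21 0.92] turn 0.3 now cradle mm [-1.613e+02 -1.000e-01  4.800e+00]
t 2.1 shift cm [4.44 0.21 1.08] turn 0.3 now cradle mm [-1.613e+02 -1.000e-01  4.800e+00]
```

Request:
step_arm(increments=[[[0.7, 0, 0.1], 0], [[1.2, 0, 0.2], 0], [[1.6, 0, 0.3], 0], [[2, 0, 0.45], 0], [[2.4, 0, 0.5], 0], [[2.8, 0, 0.65], 0], [[3.1, 0, 0.7], 0], [[3.4, 0, 0.8], 0], [[3.7, 0, 0.9], 0], [[3.7, 0, 0.9], 0]])

```text
time: 3.35
ee_pos: [0.4748, 0.0669, 0.0746]
ee_rot: [0.959, 0.285, 0.0, 0.0]
ft_force: [-0.3, -0.7, 0.2]
grip_width: 0.401
finger_force: 0.0
```

```bash
python3 - <<'E'
from h import *
from workcell import arm
to(C(-.114,-.002,0,.006),-57.2);print(arm.get_obs()['ft_force'])
d=arm.get_image('top');pickle.dump(d,open('top1.pkl','wb'))
cv2.imwrite('pics/t1.png',cv2.resize(d['image'][160:270,230:340,::-1],None,fx=5,fy=5,interpolation=cv2.INTER_CUBIC))
E
```

```text
t 3.35 shift cm [0.61 0.2  0.31] turn 0.3 now cradle mm [-1.222e+02 -1.000e-01  7.200e+00]
[-0.32729418 -0.71343497  0.17926737]
```

View pics/t1.png

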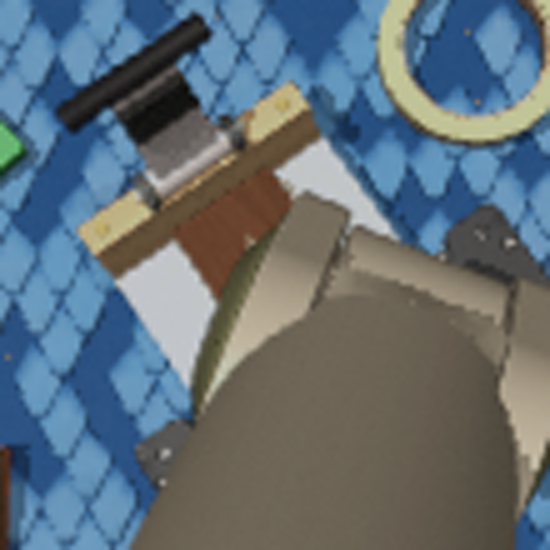

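The walnut has slid near the backstop (end around (235,195)) with the fingers behind it. I'll push on slowly.

Request:
step_arm(increments=[[[0.15, 0, 0.08], 0], [[0.3, 0, 0.15], 0], [[0.45, 0, 0.2], 0], [[0.45, 0, 0.2], 0]])

```text
time: 3.9
ee_pos: [0.4775, 0.0688, 0.0726]
ee_rot: [0.959, 0.285, -0.001, -0.0]
ft_force: [-3.5, -1.8, 5.1]
grip_width: 0.401
finger_force: 2.4
```

Request:
step_arm(increments=[[[0.15, 0, -0.05], 0], [[0.3, 0, 0], 0], [[0.3, 0, 0], 0], [[0.3, 0, 0], 0]])

```text
time: 4.4
ee_pos: [0.4778, 0.069, 0.0726]
ee_rot: [0.959, 0.284, -0.002, -0.0]
ft_force: [-10.2, -7.3, 10.9]
grip_width: 0.399
finger_force: 7.1
```

```bash
python3 - <<'E'
from h import *
from workcell import arm
to(C(-.114,-.002,0,.006),-57.2);o=arm.get_obs();print(o['ft_force'],o['torque'])
E
```

```text
t 4.4 shift cm [0.24 0.21 0.11] turn 0.2 now cradle mm [-1.182e+02  1.000e-01  6.200e+00]
[-10.21832812  -7.25189846  10.85821112] [-1.79257908  2.17944833 -0.03357874]
```

The walnut is stopped at the expected home position and resists 12 N evenly. Backing off and going to the maple.

Request:
step_arm(increments=[[[-1, 0, -0.6], 0], [[-2, 0, -3], 0], [[-2, 0, -8], 0], [[-2, 0, -9], 0]], claw=0.4)

```text
time: 4.9
ee_pos: [0.4653, 0.0601, 0.165]
ee_rot: [0.959, 0.285, 0.002, -0.0]
ft_force: [0.3, 0.3, 0.4]
grip_width: 0.401
finger_force: 0.0
```

```bash
python3 - <<'E'
from h import *
to([.474,-.160,.09],-66.2)
to([.474,-.160,.004],-66.2)
E
```

```text
t 4.9 shift cm [-11.33  18.9    7.47] turn 9.3 now cradle mm [-156.9   -0.6   91.5]
t 4.9 shift cm [-11.37  18.89  16.07] turn 9.3 now cradle mm [-156.9   -0.6   91.5]
```

Request:
step_arm(increments=[[[-2.5, 4, 0], 3], [[-5, 8, 0], 6], [[-7.5, 12.5, 2], 9.3], [[-10, 16.5, 5], 9.3], [[-11.3, 18.9, 7.5], 9.3], [[-11.3, 18.9, 7.5], 9.3]], claw=1.0)

```text
time: 5.65
ee_pos: [0.4717, -0.1621, 0.0861]
ee_rot: [0.979, 0.204, -0.001, -0.0]
ft_force: [0.2, -0.2, 0.2]
grip_width: 0.977
finger_force: 0.0
```

```bash
python3 - <<'E'
from h import *
from workcell import arm
to([.474,-.160,.004],-66.2)
a=arm.get_image('top');b=arm.get_image('side');pickle.dump((a,b),open('i2.pkl','wb'))
A=cv2.resize(a['image'][160:270,240:330,::-1],None,fx=4.4,fy=4.4,interpolation=cv2.INTER_CUBIC)
B=cv2.resize(b['image'][160:270,260:360,::-1],None,fx=4.4,fy=4.4,interpolation=cv2.INTER_CUBIC)
cv2.imwrite('pics/i2.png',cv2.hconcat([A,B]));print(A.shape,B.shape)
E
```

```text
t 5.65 shift cm [ 0.32 -0.1   8.21] turn -0.2 now cradle mm [-247.6 -190.9  -14.5]
(484, 396, 3) (484, 440, 3)
```

View pics/i2.png

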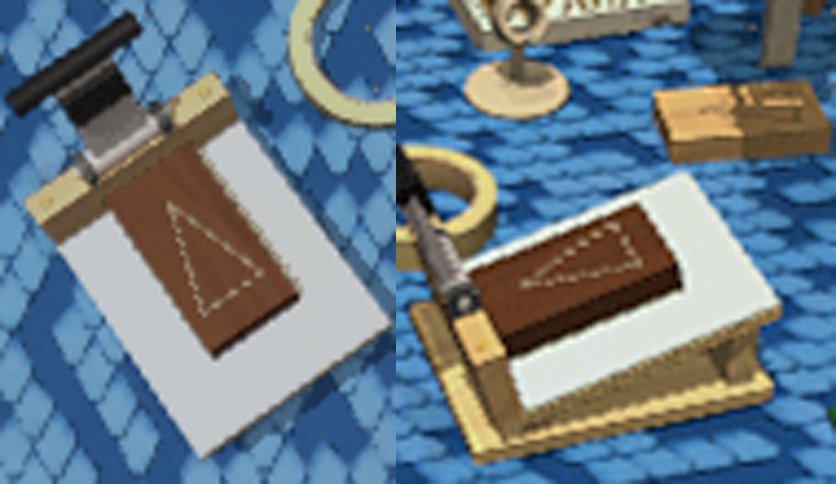

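The walnut is home and square against the backstop (left image, end along (104,205)–(196,142)). Now I'll grip the maple.

Request:
step_arm(increments=[[[0.3, -0.1, 4], 0], [[0.3, -0.1, 7.5], 0], [[0.3, -0.1, 8.2], 0], [[0.3, -0.1, 8.2], 0]], claw=1.0)

```text
time: 6.25
ee_pos: [0.4752, -0.1573, 0.0063]
ee_rot: [0.978, 0.207, 0.0, -0.0]
ft_force: [-0.9, 0.1, 0.8]
grip_width: 0.999
finger_force: 0.0
```

Request:
step_arm(increments=[[[0, 0, 0], 0], [[0, 0, 0], 0], [[0, 0, 0], 0], [[0, 0, 0], 0], [[0, 0, 0], 0]], claw=0.4)

```text
time: 6.88
ee_pos: [0.4756, -0.1586, 0.0061]
ee_rot: [0.979, 0.206, 0.001, 0.001]
ft_force: [1.4, -1.0, 6.1]
grip_width: 0.64
finger_force: 30.0
```

```bash
python3 - <<'E'
from h import *
a,b=pickle.load(open('i2.pkl','rb'))
f=lambda P:np.array([[240+(u+.5)/4.4-.5,160+(v+.5)/4.4-.5] for u,v in P])
w=cast(a,f([(196,142),(299,291),(214,352),(104,205)]),O+RC[:,2]*.022,RC[:,2]);wc=(w-O)@RC
print((wc*1000).round(1).tolist(),wc.mean(0));e=wc[0]-wc[1]+wc[3]-wc[2];print('ang',np.degrees(np.arctan2(e[1],e[0])))
dk=(cast(a,f([(390,324),(205,457),(240,123),(63,245)]),O,RC[:,2])-O)@RC;print((dk*1000).round(1).tolist())
to([.474,-.16,.16],-57.2)
E
```

```text
[[-2.0, -33.9, 22.0], [-109.4, -32.3, 22.0], [-110.6, 25.3, 22.0], [-2.3, 29.9, 22.0]] [-0.05608665 -0.00275846  0.022     ]
ang 0.7633888229930323
[[-148.7, -64.3, 0.0], [-151.1, 62.1, 0.0], [1.0, -63.0, 0.0], [0.2, 62.8, 0.0]]
t 6.88 shift cm [ -0.19   0.09 -15.39] turn -9.0 now cradle mm [-221.8 -190.   -90.4]
```

Request:
step_arm(increments=[[[0, 0, -4], 0], [[0, 0, -9], -3], [[0, 0, -15], -8.8], [[0, 0, -15], -8.8]])

```text
time: 7.38
ee_pos: [0.4764, -0.1583, 0.1589]
ee_rot: [0.96, 0.281, 0.003, 0.001]
ft_force: [-0.0, 0.4, -2.1]
grip_width: 0.642
finger_force: 30.0
```

```bash
python3 - <<'E'
from h import *
from workcell import arm
to(C(-.0595,-.0025,.036,.042),-57.2)
for n in('top','side'):
    a=arm.get_image(n);pickle.dump(a,open(n+'3.pkl','wb'))
a=pickle.load(open('top3.pkl','rb'));b=pickle.load(open('side3.pkl','rb'))
A=cv2.resize(a['image'][190:290,340:440,::-1],None,fx=4,fy=4,interpolation=cv2.INTER_CUBIC)
B=cv2.resize(b['image'][110:210,300:400,::-1],None,fx=4,fy=4,interpolation=cv2.INTER_CUBIC)
cv2.imwrite('pics/i3.png',cv2.hconcat([A,B]))
E
```

```text
t 7.38 shift cm [ 18.82 -18.82   3.09] turn -0.1 now cradle mm [-260.6 -190.3   57.4]
```

View pics/i3.png

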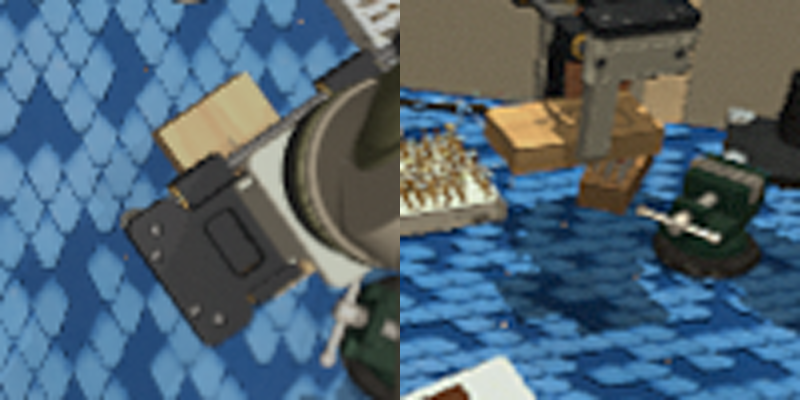

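The maple is held level between the fingers (front edge at (154,130)–(247,73) in the left panel). Carrying it over the cradle.

Request:
step_arm(increments=[[[1.5, -2.5, 0], 0], [[4, -5, 0], 0], [[7, -8, 0], 0], [[10, -11, 0], 0], [[13, -14, 0], 0], [[16, -16.5, 0], 0], [[18, -18.3, 0], 0], [[18.8, -18.8, 0], 0], [[18.8, -18.8, 0], 0]])

```text
time: 8.6
ee_pos: [0.5315, 0.1013, 0.1546]
ee_rot: [0.96, 0.281, -0.001, 0.0]
ft_force: [-0.4, -0.4, -1.8]
grip_width: 0.643
finger_force: 30.0
```

```bash
python3 - <<'E'
from h import *
a=pickle.load(open('top3.pkl','rb'))
f=lambda P:np.array([[340+(u+.5)/4-.5,190+(v+.5)/4-.5] for u,v in P])
ez=np.array([0,0,1.])
w=cast(a,f([(154,130),(247,73)]),ez*.175,ez)
u=np.array([np.cos(np.radians(32.8)),np.sin(np.radians(32.8)),0]);v=np.array([-u[1],u[0],0]);r=w-[.4764,-.1583,.175]
print('lead,lat',(r@u).round(4),(r@v).round(4),np.linalg.norm(w[0]-w[1]))
to(C(-.0595,-.0025,.036,.012),-57.2);to(C(-.0595,-.0025,.036,-.008),-57.2)
E
```

```text
lead,lat [0.0551 0.0515] [ 0.0316 -0.029 ] 0.06067915171194751
t 8.6 shift cm [0.19 0.06 5.64] turn -0.2 now cradle mm [-78.9  -1.9 101.6]
t 8.6 shift cm [0.19 0.06 7.64] turn -0.2 now cradle mm [-78.9  -1.9 101.6]
```

Request:
step_arm(increments=[[[0.1, 0, 2], 0], [[0.2, 0, 4], 0], [[0.2, 0, 5], 0], [[0.2, 0, 5.6], 0], [[0.2, 0, 6], 0], [[0.2, 0, 6.4], 0], [[0.2, 0, 6.4], 0]])

```text
time: 9.48
ee_pos: [0.5339, 0.1028, 0.0918]
ee_rot: [0.96, 0.281, 0.0, 0.0]
ft_force: [0.7, 0.4, -1.0]
grip_width: 0.644
finger_force: 30.0
```

Request:
step_arm(increments=[[[0, 0, 0.3], 0], [[0, 0, 0.6], 0], [[0, 0, 0.9], 0], [[0, 0, 1.2], 0], [[0, 0, 1.2], 0]])

```text
time: 10.1
ee_pos: [0.5342, 0.1029, 0.0795]
ee_rot: [0.96, 0.281, 0.0, 0.0]
ft_force: [3.6, 3.2, 3.2]
grip_width: 0.639
finger_force: 30.0
```

```bash
python3 - <<'E'
from h import *
from workcell import arm
to(C(-.0595,-.0025,.036,-.008),-57.2)
b=arm.get_image('side');a=arm.get_image('top')
B=cv2.resize(b['image'][130:260,240:370,::-1],None,fx=4,fy=4,interpolation=cv2.INTER_CUBIC)
cv2.imwrite('pics/i4.png',B)
E
```

```text
t 10.1 shift cm [-0.14  0.05  0.14] turn -0.2 now cradle mm [-56.4  -2.   30. ]
```

View pics/i4.png

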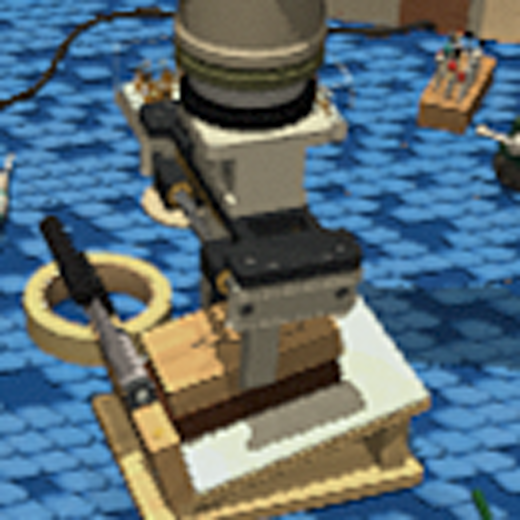

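The maple has pivoted in the grip and is nearly flat on the walnut (seam from (170,420) to (340,370)). I'll press 3 mm further, then release.

Request:
step_arm(increments=[[[-0.1, 0, 0.2], 0], [[-0.1, 0, 0.4], 0], [[-0.1, 0, 0.4], 0]])

```text
time: 10.58
ee_pos: [0.5338, 0.1028, 0.0768]
ee_rot: [0.96, 0.281, 0.001, -0.0]
ft_force: [2.7, 3.9, 19.3]
grip_width: 0.644
finger_force: 30.0
```

Request:
step_arm(increments=[[[0, 0, 0], 0], [[0, 0, 0], 0]], claw=0.75)

```text
time: 10.82
ee_pos: [0.5314, 0.1018, 0.0751]
ee_rot: [0.96, 0.281, -0.001, -0.0]
ft_force: [0.1, 0.0, -0.7]
grip_width: 0.746
finger_force: 0.0
```

```bash
python3 - <<'E'
from h import *
to(C(-.0595,-.0025,.036,-.008),-57.2)
to(C(-.062,-.002,0,.012),-57.2)
E
```

```text
t 10.82 shift cm [ 0.16  0.11 -0.31] turn -0.2 now cradle mm [-58.2  -1.4  24.9]
t 10.82 shift cm [-1.01  0.06  1.11] turn -0.2 now cradle mm [-58.2  -1.4  24.9]
```

Request:
step_arm(increments=[[[-0.3, 0, 0.6], -0.2], [[-0.5, 0, 1.2], -0.2], [[-0.5, 0, 1.2], -0.2]])

```text
time: 11.2
ee_pos: [0.5279, 0.0992, 0.0629]
ee_rot: [0.959, 0.282, -0.001, -0.0]
ft_force: [-0.1, -0.5, 0.3]
grip_width: 0.75
finger_force: 0.0
```

Request:
step_arm(increments=[[[0, 0, 0], 0], [[0, 0, 0], 0], [[0, 0, 0], 0], [[0, 0, 0], 0]], claw=0.5)

```text
time: 11.7
ee_pos: [0.5286, 0.0996, 0.0637]
ee_rot: [0.959, 0.282, 0.0, 0.0]
ft_force: [-0.4, -0.7, -3.0]
grip_width: 0.644
finger_force: 30.0
```

Request:
step_arm(increments=[[[0, 0, 0], 0], [[0, 0, 0], 0], [[0, 0, -3], 0], [[-2, 0, -8], 0], [[-7, 0, -10], 0], [[-10, 0, -10], 0], [[-10, 0, -10], 0]], claw=0.8)

```text
time: 12.58
ee_pos: [0.4428, 0.0446, 0.1642]
ee_rot: [0.96, 0.282, -0.0, -0.001]
ft_force: [0.8, 0.5, 0.3]
grip_width: 0.802
finger_force: 0.0
```

```bash
python3 - <<'E'
from h import *
from workcell import arm
to(C(-.140,-.002,.022,.008),-57.2)
a=arm.get_image('top');b=arm.get_image('side');pickle.dump((a,b),open('i5.pkl','wb'))
A=cv2.resize(a['image'][160:270,240:330,::-1],None,fx=4.4,fy=4.4,interpolation=cv2.INTER_CUBIC)
B=cv2.resize(b['image'][160:270,260:350,::-1],None,fx=4.4,fy=4.4,interpolation=cv2.INTER_CUBIC)
cv2.imwrite('pics/i5.png',cv2.hconcat([A,B]))
E
```

```text
t 12.57 shift cm [2.56 0.06 6.27] turn -0.1 now cradle mm [-183.    -1.5   83.7]
```

View pics/i5.png

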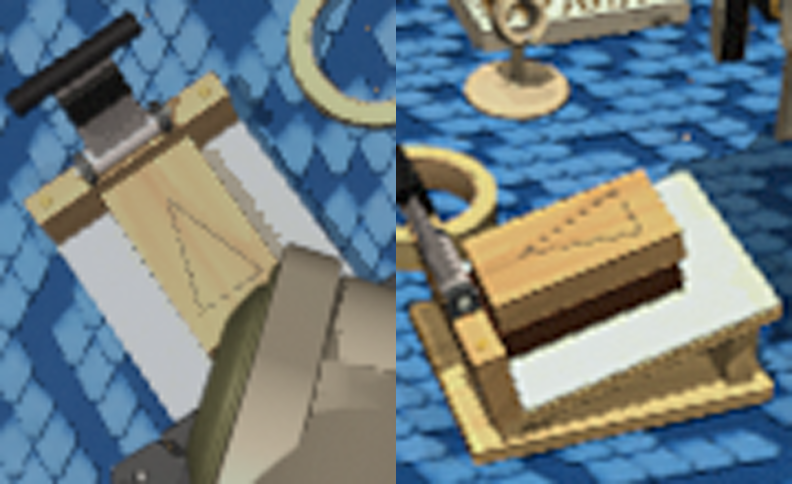

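The maple lies flat in line on the walnut, a few mm short of the backstop (end at (105,192)–(190,140) in the left panel). I'll push its upper end home.

```bash
python3 - <<'E'
from h import *
to(C(-.140,-.002,.030),-57.2)
for x in(-.124,-.118,-.114):to(C(x,-.002,.030),-57.2)
E
```

```text
t 12.68 shift cm [2.49 0.01 6.27] turn 0.0 now cradle mm [-180.4   -1.9   84.1]
t 12.68 shift cm [4.04 0.01 6.69] turn 0.0 now cradle mm [-180.4   -1.9   84.1]
t 12.68 shift cm [4.62 0.01 6.84] turn 0.0 now cradle mm [-180.4   -1.9   84.1]
t 12.68 shift cm [5.   0.01 6.95] turn 0.0 now cradle mm [-180.4   -1.9   84.1]
```

Request:
step_arm(increments=[[[1.2, 0, 2.5], 0], [[2.4, 0, 5], 0], [[2.5, 0, 6.3], 0], [[2.8, 0, 6.4], 0], [[3.2, 0, 6.5], 0], [[3.6, 0, 6.6], 0], [[4, 0, 6.7], 0], [[4.2, 0, 6.75], 0], [[4.2, 0, 6.75], 0]], claw=0.4)

```text
time: 13.8
ee_pos: [0.48, 0.0682, 0.0962]
ee_rot: [0.959, 0.283, 0.0, 0.0]
ft_force: [-1.3, 0.7, -1.5]
grip_width: 0.399
finger_force: 0.0
```

Request:
step_arm(increments=[[[0.1, 0, 0.03], 0], [[0.2, 0, 0.05], 0], [[0.3, 0, 0.08], 0], [[0.3, 0, 0.08], 0]])

```text
time: 14.3
ee_pos: [0.4825, 0.0698, 0.0953]
ee_rot: [0.959, 0.282, 0.0, 0.0]
ft_force: [0.2, 0.0, 0.8]
grip_width: 0.4
finger_force: 0.2
```

```bash
python3 - <<'E'
from h import *
to(C(-.116,-.002,.030),-57.2)
E
```

```text
t 14.3 shift cm [0.39 0.02 0.03] turn 0.0 now cradle mm [-119.8   -1.8   29.3]
```

Request:
step_arm(increments=[[[0.1, 0, 0.03], 0], [[0.25, 0, 0.05], 0], [[0.4, 0, 0.08], 0], [[0.5, 0, 0.1], 0], [[0.5, 0, 0.1], 0], [[0.5, 0, 0.1], 0]])

```text
time: 15.05
ee_pos: [0.4836, 0.0706, 0.0946]
ee_rot: [0.96, 0.282, -0.002, -0.0]
ft_force: [-10.5, -7.9, 17.3]
grip_width: 0.399
finger_force: 8.6
```

```bash
python3 - <<'E'
from h import *
from workcell import arm
to(C(-.116,-.002,.030),-57.2);print(arm.get_obs()['ft_force'],arm.get_obs()['torque'])
E
```

```text
t 15.05 shift cm [ 0.24  0.03 -0.04] turn -0.1 now cradle mm [-118.2   -1.7   29. ]
[-10.5353579   -7.87045999  17.26471906] [-1.72305784  2.47823395  0.06583383]
```

Home at the same stop reading as the walnut (-118.2). Backing off to check.

Request:
step_arm(increments=[[[-0.8, 0, -0.3], 0], [[-2, 0, -3], 0], [[-4, 2, -9], 0], [[-5, 8, -14], 0], [[-5, 14, -15], 0], [[-5, 18, -15], 0], [[-5, 18, -15], 0]])

```text
time: 15.92
ee_pos: [0.5439, -0.11, 0.2452]
ee_rot: [0.96, 0.28, 0.001, 0.002]
ft_force: [-0.4, 0.4, 0.0]
grip_width: 0.399
finger_force: 0.0
```

```bash
python3 - <<'E'
from h import *
from workcell import arm
a=arm.get_image('top');b=arm.get_image('side');pickle.dump((a,b),open('i6.pkl','wb'))
A=cv2.resize(a['image'][165:260,240:330,::-1],None,fx=4.4,fy=4.4,interpolation=cv2.INTER_CUBIC)
B=cv2.resize(b['image'][165:260,260:350,::-1],None,fx=4.4,fy=4.4,interpolation=cv2.INTER_CUBIC)
cv2.imwrite('pics/i6.png',cv2.hconcat([A,B]))
to(C(-.06,-.002,.03,.1),-57.2)
for th in(1.62,1.7,1.8):
    P=C(.009-.09*np.cos(th),0,.055+.09*np.sin(th));print(th,P,(proj(a,P)-[240,165])*4.4,(proj(b,P)-[260,165])*4.4+[396,0])
E
```

```text
t 16.02 shift cm [ 10.32 -17.98   6.36] turn -0.1 now cradle mm [-202.1 -181.8  161.2]
1.62 [0.61482307 0.15723981 0.17247899] [[83.65633805 50.59260903]] [[388.49469808 122.18670236]]
1.7 [0.62050463 0.16090132 0.170004  ] [[76.6209297 40.6047316]] [[375.70351269 128.37928721]]
1.8 [0.62734308 0.1653084  0.16616398] [[68.37076388 28.99066856]] [[360.35585694 137.23508628]]
```

View pics/i6.png

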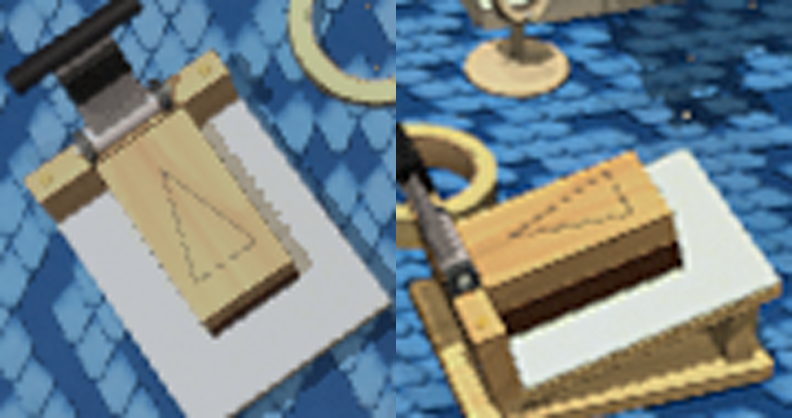

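The stack is flush and in line. The bar's grip is at (74,42) in the left panel, so the angle is about 1.72 rad. Next I'll pass the closed fingers behind the grip, on the bar's left half away from the microscope, and push it over.

```bash
cat >> h.py <<'E'
def bar(th,r=.08,n=.007,fwd=.0075,y=.026):
    u=np.array([-np.cos(th),0,np.sin(th)]);m=np.array([np.sin(th),0,np.cos(th)])
    p=C(*(np.array([.009,y,.055])+r*u+n*m));h=RC[:,0]*[1,1,0];return p+fwd*h/np.linalg.norm(h)
E
python3 - <<'E'
from h import *
to([.53,.20,.245],-57.2)
S=bar(1.74,fwd=.030);print(S);to(S+[0,0,.09],-57.2);to(S,-57.2)
E
```

```text
t 16.02 shift cm [ 15.56 -26.38  -0.09] turn -0.1 now cradle mm [-202.1 -181.8  161.2]
[0.63624519 0.20197693 0.15655584]
t 16.02 shift cm [ 24.6  -20.8   -0.25] turn -0.1 now cradle mm [-202.1 -181.8  161.2]
t 16.02 shift cm [ 24.6  -20.8    8.75] turn -0.1 now cradle mm [-202.1 -181.8  161.2]
```

Request:
step_arm(increments=[[[2.5, -4.5, 0], 0], [[5, -9, 0], 0], [[7.5, -13.5, 0], 0], [[10, -18, 0], 0], [[13, -21.5, 0], 0], [[17, -22.5, 0], 0], [[21, -21.5, 0], 0], [[24.6, -20.8, 0], 0], [[24.6, -20.8, 0], 0]], claw=0)

```text
time: 17.15
ee_pos: [0.6363, 0.2049, 0.2431]
ee_rot: [0.959, 0.284, -0.0, 0.0]
ft_force: [-1.0, 0.5, -0.2]
grip_width: 0.008
finger_force: 0.0
```

```bash
python3 - <<'E'
from h import *
from workcell import arm
to(bar(1.74,fwd=.030),-57.2)
b=arm.get_image('side')
cv2.imwrite('pics/i7.png',cv2.resize(b['image'][60:260,200:360,::-1],None,fx=3,fy=3,interpolation=cv2.INTER_CUBIC))
E
```

```text
t 17.15 shift cm [-0.15  0.25  8.66] turn 0.2 now cradle mm [ 37.5  28.5 224.5]
```

View pics/i7.png

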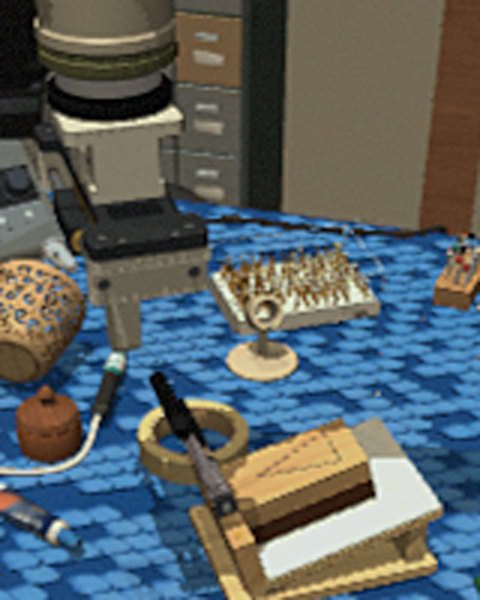

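The closed fingertips at (125,345) sit beyond the bar's grip at (170,400), with the way down clear. Descending.

Request:
step_arm(increments=[[[0, 0.2, 3], 0], [[0, 0.2, 6], 0], [[0, 0.2, 8.6], 0], [[0, 0.2, 8.6], 0]])

```text
time: 17.7
ee_pos: [0.6345, 0.2006, 0.1569]
ee_rot: [0.959, 0.283, -0.002, -0.0]
ft_force: [0.1, -0.6, 0.6]
grip_width: 0.004
finger_force: 0.0
```

```bash
python3 - <<'E'
from h import *
for th in(1.7,1.5,1.3,1.1,.9,.7,.5,.3,.15,0):print(th,end=' ');to(bar(th),-57.2)
E
```

```text
1.7 t 17.7 shift cm [-2.31 -0.02 -0.11] turn 0.0 now cradle mm [ 56.1  25.8 140.2]
1.5 t 17.7 shift cm [-3.8  -0.02 -0.7 ] turn 0.0 now cradle mm [ 56.1  25.8 140.2]
1.3 t 17.7 shift cm [-5.38 -0.02 -0.97] turn 0.0 now cradle mm [ 56.1  25.8 140.2]
1.1 t 17.7 shift cm [-6.99 -0.03 -0.93] turn 0.0 now cradle mm [ 56.1  25.8 140.2]
0.9 t 17.7 shift cm [-8.55 -0.03 -0.57] turn 0.0 now cradle mm [ 56.1  25.8 140.2]
0.7 t 17.7 shift cm [-10.01  -0.03   0.09] turn 0.0 now cradle mm [ 56.1  25.8 140.2]
0.5 t 17.7 shift cm [-11.31  -0.02   1.03] turn 0.0 now cradle mm [ 56.1  25.8 140.2]
0.3 t 17.7 shift cm [-12.4   -0.02   2.21] turn 0.0 now cradle mm [ 56.1  25.8 140.2]
0.15 t 17.7 shift cm [-13.05  -0.02   3.22] turn 0.0 now cradle mm [ 56.1  25.8 140.2]
0 t 17.7 shift cm [-13.54  -0.02   4.32] turn 0.0 now cradle mm [ 56.1  25.8 140.2]
```

Request:
step_arm(increments=[[[-1.2, 0, 0], 0], [[-2.3, 0, -0.1], 0], [[-3, 0, -0.4], 0], [[-3.8, 0, -0.7], 0], [[-4.6, 0, -0.9], 0], [[-5.4, 0, -1], 0], [[-6.2, 0, -1], 0], [[-7, 0, -0.9], 0], [[-7.8, 0, -0.8], 0], [[-8.5, 0, -0.6], 0], [[-8.5, 0, -0.6], 0]])

```text
time: 19.08
ee_pos: [0.5647, 0.1541, 0.164]
ee_rot: [0.959, 0.282, -0.001, -0.0]
ft_force: [-0.0, 0.5, 0.1]
grip_width: 0.006
finger_force: 0.0
```

```bash
python3 - <<'E'
from h import *
from workcell import arm
for th in(.8,.7,.6,.5,.4,.3,.2,.1,0):print(th,end=' ');to(bar(th),-57.2)
b=arm.get_image('side')
cv2.imwrite('pics/i8.png',cv2.resize(b['image'][100:260,220:360,::-1],None,fx=3.5,fy=3.5,interpolation=cv2.INTER_CUBIC))
E
```

```text
0.8 t 19.07 shift cm [-0.9  -0.15  0.39] turn -0.0 now cradle mm [-26.7  24.5 125.3]
0.7 t 19.07 shift cm [-1.62 -0.15  0.76] turn -0.0 now cradle mm [-26.7  24.5 125.3]
0.6 t 19.07 shift cm [-2.29 -0.15  1.19] turn -0.0 now cradle mm [-26.7  24.5 125.3]
0.5 t 19.07 shift cm [-2.92 -0.15  1.69] turn -0.0 now cradle mm [-26.7  24.5 125.3]
0.4 t 19.07 shift cm [-3.49 -0.15  2.26] turn -0.0 now cradle mm [-26.7  24.5 125.3]
0.3 t 19.07 shift cm [-4.01 -0.15  2.87] turn -0.0 now cradle mm [-26.7  24.5 125.3]
0.2 t 19.07 shift cm [-4.46 -0.15  3.53] turn -0.0 now cradle mm [-26.7  24.5 125.3]
0.1 t 19.07 shift cm [-4.84 -0.15  4.24] turn -0.0 now cradle mm [-26.7  24.5 125.3]
0 t 19.07 shift cm [-5.16 -0.15  4.98] turn -0.0 now cradle mm [-26.7  24.5 125.3]
```

View pics/i8.png

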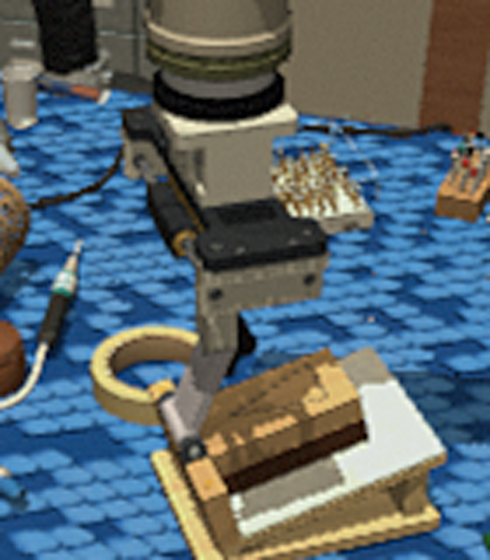

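The bar is swinging up-slope ahead of the fingers (grip at (243,345)), and the stack is untouched. That was my 12th picture and the limit was 10, so I'll use only numbers from here.

Request:
step_arm(increments=[[[-0.9, 0, 0.4], 0], [[-1.6, 0, 0.8], 0], [[-2.3, 0, 1.2], 0], [[-2.9, 0, 1.7], 0], [[-3.5, 0, 2.3], 0], [[-4, 0, 2.9], 0], [[-4.5, 0, 3.5], 0], [[-4.8, 0, 4.2], 0], [[-4.8, 0, 4.2], 0]])

```text
time: 20.25
ee_pos: [0.5249, 0.1282, 0.1217]
ee_rot: [0.959, 0.282, -0.001, 0.0]
ft_force: [-0.4, -0.3, 0.6]
grip_width: 0.008
finger_force: 0.1
```

Request:
step_arm(increments=[[[-0.1, 0, 0.2], 0], [[-0.2, 0, 0.4], 0], [[-0.3, 0, 0.6], 0], [[-0.3, 0, 0.6], 0]])

```text
time: 20.75
ee_pos: [0.5229, 0.1268, 0.1163]
ee_rot: [0.959, 0.282, 0.0, 0.0]
ft_force: [-0.4, 0.4, -0.7]
grip_width: 0.009
finger_force: 0.3
```

```bash
python3 - <<'E'
from h import *
for n in(.007,.005):to(bar(0,n=n),-57.2)
E
```

```text
t 20.75 shift cm [-0.18 -0.18  0.2 ] turn 0.0 now cradle mm [-62.5  24.2  66.3]
t 20.75 shift cm [-0.23 -0.18  0.39] turn 0.0 now cradle mm [-62.5  24.2  66.3]
```

Request:
step_arm(increments=[[[-0.1, 0, 0.1], 0], [[-0.1, 0, 0.25], 0], [[-0.1, 0, 0.4], 0], [[-0.1, 0, 0.4], 0]])

```text
time: 21.25
ee_pos: [0.5218, 0.1262, 0.1122]
ee_rot: [0.959, 0.282, -0.0, 0.0]
ft_force: [-0.4, 0.1, 0.9]
grip_width: 0.006
finger_force: 0.5
```

Request:
step_arm(increments=[[[0, 0, 0.15], 0], [[0, 0, 0.3], 0], [[0, 0, 0.3], 0]])

```text
time: 21.62
ee_pos: [0.5221, 0.1266, 0.1096]
ee_rot: [0.959, 0.282, 0.0, -0.0]
ft_force: [-2.6, 0.7, 7.0]
grip_width: 0.003
finger_force: 3.2
```

Request:
step_arm(increments=[[[0, 0, 0.15], 0], [[0, 0, 0.3], 0], [[0, 0, 0.3], 0]])

```text
time: 22.0
ee_pos: [0.5225, 0.1275, 0.1078]
ee_rot: [0.959, 0.283, 0.001, -0.001]
ft_force: [-4.9, 5.3, 24.2]
grip_width: 0.003
finger_force: 10.4
```

Firm at 24 N, so the pad is on the stack. Lifting away and checking the grip position numerically.

Request:
step_arm(increments=[[[0, 0, -1.5], 0], [[0, 0, -6], 0], [[0, 0, -11], 0], [[-4, 6, -13], 0], [[-8, 12, -13], 0], [[-10, 18, -13], 0], [[-10, 22, -13], 0], [[-10, 22, -13], 0]])

```text
time: 23.0
ee_pos: [0.558, -0.1186, 0.2371]
ee_rot: [0.96, 0.279, 0.001, 0.002]
ft_force: [-0.4, 1.0, -0.7]
grip_width: 0.007
finger_force: 0.0
```

```bash
python3 - <<'E'
from h import *
from workcell import arm
o=arm.get_obs();print(o['ee_pos'],o['ft_force'])
for n in('top','side'):
    d=arm.get_image(n);pickle.dump(d,open(n+'9.pkl','wb'))
    P={th:proj(d,[C(.009-.09*np.cos(th),y,.055+.09*np.sin(th)) for y in(-.039,0,.039)]) for th in(-.1,0,.1,.3)}
    for t in P:print(n,t,P[t].round(1).tolist())
    c=P[0][1].astype(int);roi=(c[0]-35,c[1]-35,c[0]+35,c[1]+35)
    m=mask(d,(0,0,0),(180,255,48),roi)
    for q in cv2.findContours(m,0,2)[0]:
        if cv2.contourArea(q)>25:print(' dark',cv2.contourArea(q),cv2.minAreaRect(q))
    # boards: walnut and maple masks
    for k,lo,hi in(('maple',(12,60,120),(28,255,255)),('walnut',(0,90,20),(11,255,120))):
        q=mask(d,lo,hi,roi);print(' ',k,(q>0).sum())
    B=C(0,0,0)
    for k,z in(('wal',.022),('map',.044)):
        print(' exp up-end',k,proj(d,[C(-.110,-.0325,z),C(-.110,.0275,z)]).round(1).tolist())
E
```

```text
[ 0.55796089 -0.1185568   0.23708921] [-0.42727505  0.96573381 -0.74330148]
top -0.1 [[302.1, 212.1], [288.6, 221.3], [275.1, 230.6]]
top 0 [[301.7, 211.2], [288.2, 220.5], [274.5, 229.8]]
top 0.1 [[301.2, 209.9], [287.5, 219.3], [273.7, 228.7]]
top 0.3 [[299.4, 206.5], [285.5, 216.0], [271.5, 225.6]]
 dark 113.5 ((287.85235595703125, 220.0033721923828), (4.915391445159912, 31.376583099365234), 55.00797653198242)
  maple 573
  walnut 19
 exp up-end wal [[307.8, 225.9], [287.4, 239.9]]
 exp up-end map [[306.8, 223.5], [285.9, 237.9]]
side -0.1 [[300.4, 200.5], [305.8, 209.5], [311.6, 219.0]]
side 0 [[299.8, 197.7], [305.2, 206.6], [311.0, 216.1]]
side 0.1 [[298.8, 195.0], [304.3, 203.9], [310.1, 213.4]]
side 0.3 [[296.0, 190.1], [301.4, 198.9], [307.2, 208.4]]
 dark 157.5 ((304.073974609375, 230.17747497558594), (4.846154689788818, 42.76923370361328), 67.38013458251953)
 dark 63.0 ((306.2059020996094, 207.17649841308594), (23.838302612304688, 4.287464618682861), 59.03623962402344)
  maple 789
  walnut 145
 exp up-end wal [[314.0, 204.7], [323.0, 218.7]]
 exp up-end map [[312.3, 198.1], [321.4, 212.1]]
```

Bar at 0 rad within measurement noise. One last check that neither board shifted under the bar.

```bash
python3 - <<'E'
from h import *
a0,b0=pickle.load(open('i6.pkl','rb'))
for n,d0 in(('top',a0),('side',b0)):
    d=pickle.load(open(n+'9.pkl','rb'))
    roi=dict(top=(285,222,312,245),side=(305,198,330,232))[n]   # up-slope end of the stack
    x0,y0,x1,y1=roi
    g=[np.float32(cv2.cvtColor(i['image'],cv2.COLOR_RGB2GRAY)[y0:y1,x0:x1]) for i in(d0,d)]
    print(n,'shift px',cv2.phaseCorrelate(*g),'mean diff',np.abs(g[0]-g[1]).mean())
    for nm,i in(('before',d0),('after',d)):
        m=mask(i,(12,60,120),(28,255,255),roi);ys,xs=np.nonzero(m);print(nm,xs.max(),ys.max(),len(xs))
E
```

```text
top shift px ((0.2757816581610033, -0.24863983850477567), 0.7667661794909725) mean diff 4.6924314
before 306 237 205
after 306 237 189
side shift px ((0.1048318193013067, 0.0013833959641758042), 0.7033755416340298) mean diff 17.467058
before 323 224 283
after 323 224 181
```

The boards have not moved (under 0.3 px), so I'm handing in.

```bash
python3 -c "
from workcell import arm
print(arm.hand_in())"
```

```text
the job is handed in; nothing more can be done
None
```

Both boards are stacked home and square against the backstop with long edges in line, and the bar's pad rests on them (bar at about 0 rad). The job was handed in at about 23 s of robot time, no verdict came back, and I viewed 12 pictures against the limit of 10.

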